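# Start the wing nut on the tape stand

### The arm

A 6-joint arm with a two-finger parallel gripper is mounted at the origin on the work surface. World frame = base frame: x ahead of the robot, y to its left, z up, the work surface at z = 0. Lengths are in m, angles in degrees, forces in N, time in s.
With the tool pointing down it reaches from about 0.375 to 0.75 m from the base axis. Payload 9 kg.
Tool frame: the origin (TCP) lies where the fingers leave the gripper's body, on its centre line; the fingertips stand 73 mm ahead of it and the grasp point (between the pads) lies 54 mm ahead of it (robot.tip_reach is the distance from the TCP to the fingertips, in m); z points along the fingers, y is the line along which they close (so a half turn about z gives the same grasp; the last joint's range is limited). The gripper opens to 85 mm and grips with 20 to 120 N. Pads are 22 mm wide; open, the fingers measure 114 mm over their backs; the gripper's body (76 mm by 85 mm) begins 54 mm behind the grasp point. The pads swing forward as they close: fully open they stand 13 mm farther back than shut.
Start: joints at [-77.103, 5.964, 5.575, 89.605, 0, 77.527], TCP at [0.257, -0.542, 0.304] pointing down, gripper open.
Joint ranges: [-171.21, 171.21], [-48.23, 106.86], [-62.78, 66.21], [-105.2, 120.99], [-86.42, 89.51], [-180, 180]. Speed limits (degrees/s): [127.2, 127.2, 147.25, 180, 180, 180].

### API

Orientations are given as [roll, pitch, yaw] about the fixed x, y, z axes, in that order (R = Rz(yaw) Ry(pitch) Rx(roll)).
In Python, from plant import robot gives the robot as it stands. Calls block until the motion is done:
- robot.move_pose(position, orientation): joint-space move of the TCP to a pose.
- robot.line_to(position, vel=0.15, rotation=None, guard=None): straight line of the TCP; rotation=None keeps the orientation; vel is the mean speed in m/s. With guard (N) it stops when the force on the tool has changed by that much, and returns True; else False.
- robot.goto_joints(angles): joint-space move.
- robot.set_gripper(opening): finger opening in m; the grip force is fixed at half the most; returns when the fingers have stopped.
- robot.pause(seconds).
- robot.ik(position, orientation): joint angles nearest the present ones, or None.
- robot.observe(): the state.
- robot.grab_frame(name): name is "scene" or "top" or "wrist"; returns the picture (480x640x3 uint8, blue, green, red); there is no depth.
- robot.get_calibration(name): a dict with "vertical_fov" (degrees; the focal length in pixels is half the picture's height over the tangent of half this angle, whatever the lens; pixels are square), "cx", "cy" (the principal point, pixels), "rvec" (rotation vector, rad) and "tvec" (3), from world to camera coordinates, as OpenCV has them. Camera axes: x right, y down, z forward; pixel columns grow to the right and rows downward; lengths in m; the calibration is good to about 2 mm. The wrist camera is an equidistant fisheye: a pixel r from the principal point sees the ray r / f radians off the axis. A picture is of the moment at which its call begins: read the wrist's pose just before it. get_calibration takes no time and is no camera call; for the wrist camera it gives the pose at the moment of the call.
A pose or a line that the arm cannot do raises robot.IKError and nothing moves.
- robot.job_done(): hands the job in; it is judged then, once.
The state is a dict: "time": time; "q": joint angles; "qvel": joint speeds; "joint_torque": joint torques, N m; "tool_pos": TCP position; "tcp_rot": TCP orientation; "ft_force": force on the tool from outside, world axes, zero at the start; "torque": the same for the moment, N m; "gripper_width": finger opening in m; "gripper_force": force on a finger pad.
Only numpy, scipy, OpenCV 4.12 (cv2) and the standard library are available. Lean on these libraries where they do the work, as an engineer would, in place of code of your own. Each camera call takes 0.05 s, during which the arm holds its last target. There are 200 camera calls.

### The job

Three stands on the classroom counter each hold a roll of masking tape under a light grey wing nut; two nuts are run right down, but one is only perched on the end of its thread, with a gap between it and the roll's black hub. Without lifting that nut off, turn it backward (counter-clockwise seen from above) until it drops into the start of the thread, then turn it forward (clockwise) until it is run down flat on the hub, and let go.

Things in the scene. Friction and masses are not known exactly. Their poses are not given: they have to be found in the camera images.
- wing_nut: The perched grey wing nut, loose, 60 g, 61 mm high: fluted round collar 50 mm across, 31 mm high, closed on top, under an upright blade. Origin: centre of the collar's underside, at first 16 mm above the hub; z up the thread axis, x along the blade. Forward it meets a stop within 30 degrees; turned backward 17 to 35 degrees it can fall 11 mm by its weight once the grip is eased, or be lowered.
- blade (a point): Middle of the nut's blade, 47 mm above the nut's origin (axes as the nut's). The blade (both wings in one) is 14 mm thick, 50 mm long and 30 mm high above the collar (about 75 mm long at the flared wing tips). Grip it across its thickness, fingertips above the collar's top, which is 16 mm below this point; follow the nut down as it drops and as it runs on.
- seat (a point): Centre of the flat top of the black hub (72 mm across), 65 mm above the counter, on the thread axis, z up; the nut's collar lands on it. A brass threaded spindle rises 25 mm above it. The drop comes when the nut's x axis is 10 degrees or more counter-clockwise of this point's x axis (20 is a safe middle, 45 the most); from there forward leads down 1 mm per 10 degrees.
- stand: The stand with the perched nut, fixed to the counter: steel foot 124 mm across, tan tape roll 105 mm across with its top at 60 mm, black hub above. Origin: centre of the foot's underside, on the thread axis; x axis as the seat's. The nut is home, resting on the hub, when its x axis is 45 to 55 degrees clockwise of the stand's; at about 65 it binds. It stays where it is left.
Mind the look-alikes: they are no part of the job. Several things have the shape of the wing_nut; the one meant has the colours described above.

How it is judged (in metres and radians):
On the way, in this order (a step that is already met when the one before it is completed fails the run):
1. the nut has been turned backward until it dropped into the thread start (z of wing_nut in the frame of seat between 0.003 and 0.0115 m), for 0.1 s.
2. the nut has been run on down to the hub (z of wing_nut in the frame of seat below 0.0025 m), for 0.1 s.
At the end, for the whole second after the job is handed in: The wing nut is level (within 10 degrees) on its spindle, within 10 mm of the axis, its underside less than 2.5 mm above the black hub, released and at rest (z of wing_nut in the frame of seat below 0.0025 m and horizontal distance between wing_nut and seat below 0.01 m and angle between wing_nut's own z axis and vertical below 0.17 rad and linear speed of wing_nut below 0.02 m/s); the robot touches nothing.
It fails at once if the nut is lifted off its thread (more than 12 mm above where it was perched) (z of wing_nut in the frame of seat above 0.0285 m).
It also fails if it takes over 40 s, if anything falls off the work surface, if the arm or the gripper's body presses on something with over 40 N, if the wrist force passes 120 N, or if a joint passes its speed limit or range.

## Working session

There is one attempt and no reset: what is moved stays moved. The work goes in short steps, each a Python script; the robot and the scene stay as the last script left them, time stands still between calls to the robot, and variables do not carry over. Pictures are saved under pics/ and viewed, at most 10 in all, crops included, and the job is handed in when it is done.

```bash
ls; mkdir -p pics
python3 - <<'E'
from plant import robot
import cv2
for n in ("scene","top"):
    cv2.imwrite(f"pics/{n}0.png",robot.grab_frame(n)); print(n,robot.get_calibration(n))
print(robot.observe())
E
```

```text
pics
scene {'vertical_fov': 47.12979643409176, 'cx': 315.86110505235814, 'cy': 239.43094180657016, 'rvec': array([ 2.10903518,  0.60267771, -0.34964824]), 'tvec': array([-0.41073953, -0.01710037,  1.17242288])}
top {'vertical_fov': 51.752069771839565, 'cx': 320.14533931922267, 'cy': 240.90334988829062, 'rvec': array([ 2.22860436, -2.16693984,  0.04082555]), 'tvec': array([0.07876808, 0.44278456, 1.1685765 ])}
{'time': 0.1, 'q': array([-7.71017543e+01,  5.99495513e+00,  5.53419991e+00,  8.96046952e+01,
        1.77073929e-03,  7.75265470e+01]), 'qvel': array([-0.02211612,  0.02213759,  0.28154296, -0.03947963,  0.00741096,
        0.02735602]), 'joint_torque': array([ 6.69082321e-03, -5.58199954e+01,  5.04725575e+01,  1.28357174e-02,
       -2.19264339e-04,  6.00892776e-06]), 'tool_pos': array([ 0.25706192, -0.54192485,  0.3032283 ]), 'tcp_rot': array([-1.79936477e+02, -1.58654008e-02,  2.53716889e+01]), 'ft_force': array([ 0.61882489, -0.62028785, -0.08189131]), 'torque': array([ 0.03702627,  0.00960625, -0.02048796]), 'gripper_force': 0.0, 'gripper_width': 0.08536584333568667}
```

View pics/top0.png

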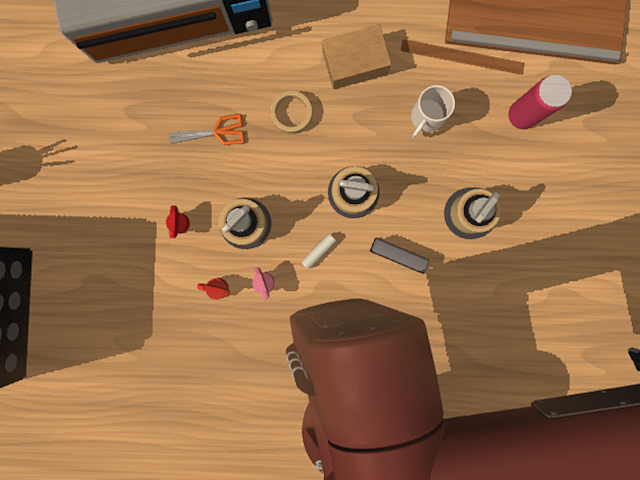

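View pics/scene0.png

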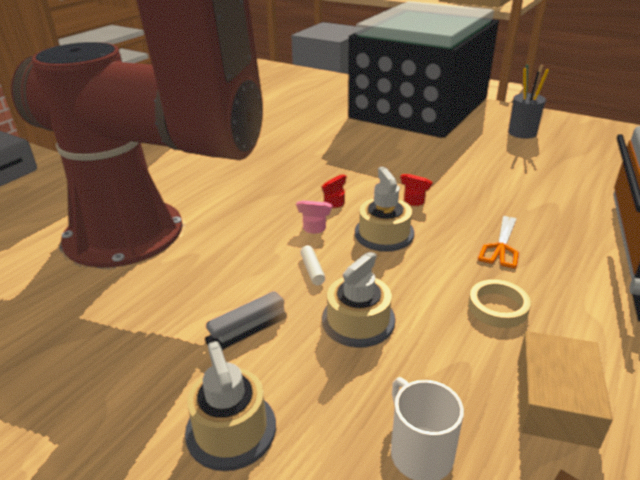

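The top view shows stands at about (245,222), (354,190) and (472,212). In the scene view, the far stand at (385,210), which is the left one in the top view, seems to have brass showing under its nut. I'll enlarge crops to check.

Run:
```python
import cv2,numpy as np
s=cv2.imread("pics/scene0.png");t=cv2.imread("pics/top0.png")
f=lambda im,x,y,w,h,k:cv2.resize(im[y:y+h,x:x+w],None,fx=k,fy=k,interpolation=cv2.INTER_CUBIC)
a=np.hstack([f(s,345,155,80,100,5),f(s,320,245,80,100,5)])
cv2.imwrite("pics/c1.png",a)
cv2.imwrite("pics/c2.png",f(t,205,185,80,75,8))
```

```text
(no output)
```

View pics/c1.png

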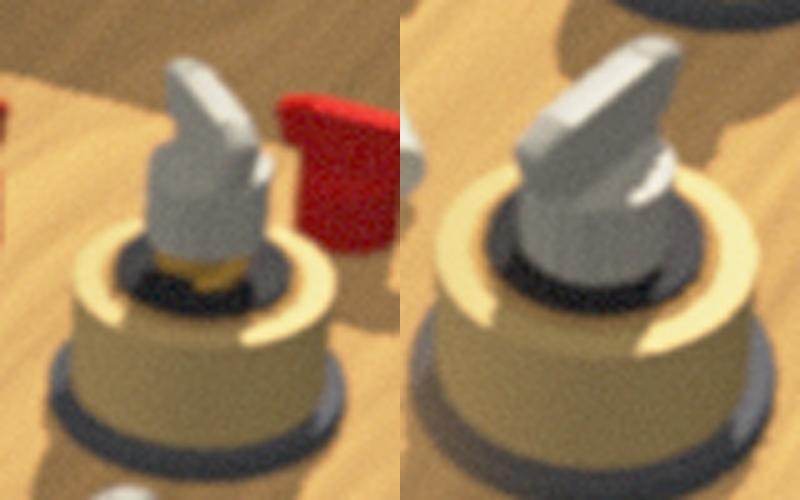

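View pics/c2.png

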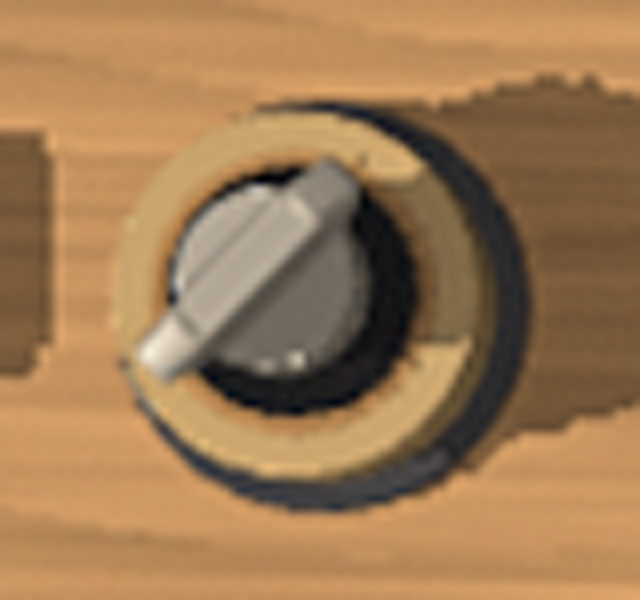

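Confirmed: brass shows under the nut of the stand at top (245,222). In the crop, the hub circle's centre is at about (288,287), and the blade tips are at about (158,358) and (338,180).

```bash
cat > h.py <<'E'
from plant import robot
import cv2,numpy as np
def ray(cal,uv,z,fish=False):
    f=240/np.tan(np.radians(cal["vertical_fov"])/2)
    R=cv2.Rodrigues(cal["rvec"])[0];C=-R.T@cal["tvec"]
    d=np.array([uv[0]-cal["cx"],uv[1]-cal["cy"]])/f
    if fish:
        r=np.hypot(*d); d=np.array([*(d/r*np.sin(r)),np.cos(r)])
    else: d=np.array([*d,1])
    w=R.T@d
    return C+w*(z-C[2])/w[2]
E
python3 - <<'E'
from h import *
c=robot.get_calibration("top")
g=lambda x,y,z:ray(c,(205+(x+.5)/8-.5,185+(y+.5)/8-.5),z)
print("hub",g(288,287,.065)); a=g(158,358,.142);b=g(338,180,.142)
print(a,b,(a+b)/2,np.linalg.norm(a-b),np.degrees(np.arctan2(*(b-a)[1::-1])))
h=g(288,287,.065)
for y in range(-180,181,30):
    try: q=robot.ik([h[0],h[1],.26],[180,0,y]); print(y, None if q is None else np.round(q,0))
    except Exception as e: print(y,e)
E
```

```text
hub [0.4795777  0.27306993 0.065     ]
[0.453732   0.29389778 0.142     ] [0.50229249 0.24788968 0.142     ] [0.47801225 0.27089373 0.142     ] 0.06689443683919187 -43.45397198431933
-180 [16. -3. -8. 85.  0. 16.]
-150 [ 16.  -3.  -8.  85.   0. -14.]
-120 [ 16.  -3.  -8.  85.   0. -44.]
-90 [ 16.  -3.  -8.  85.   0. -74.]
-60 [  16.   -3.   -8.   85.    0. -104.]
-30 [  16.   -3.   -8.   85.    0. -134.]
0 [  16.   -3.   -8.   85.    0. -164.]
30 [ 16.  -3.  -8.  85.   0. 166.]
60 [ 16.  -3.  -8.  85.   0. 136.]
90 [ 16.  -3.  -8.  85.   0. 106.]
120 [16. -3. -8. 85.  0. 76.]
150 [16. -3. -8. 85.  0. 46.]
180 [16. -3. -8. 85.  0. 16.]
```

Run:
```python
from h import *
robot.move_pose([.479,.272,.30],[180,0,136.5])
c=robot.get_calibration("wrist"); im=robot.grab_frame("wrist"); cv2.imwrite("pics/w1.png",im)
import pickle; pickle.dump(c,open("w1.pkl","wb")); print(c,robot.observe()["time"],robot.observe()["tool_pos"],robot.tip_reach)
cv2.imwrite("pics/t1.png",robot.grab_frame("scene"))
```

```text
{'vertical_fov': 65.70646984690485, 'cx': 319.2791850229717, 'cy': 238.5260680149035, 'rvec': array([-2.61519969, -1.12309921, -0.18011704]), 'tvec': array([-0.52610369, -0.19257323,  0.32577316])} 3.1167 [0.47936531 0.27144254 0.29995541] 0.0726
```

View pics/w1.png

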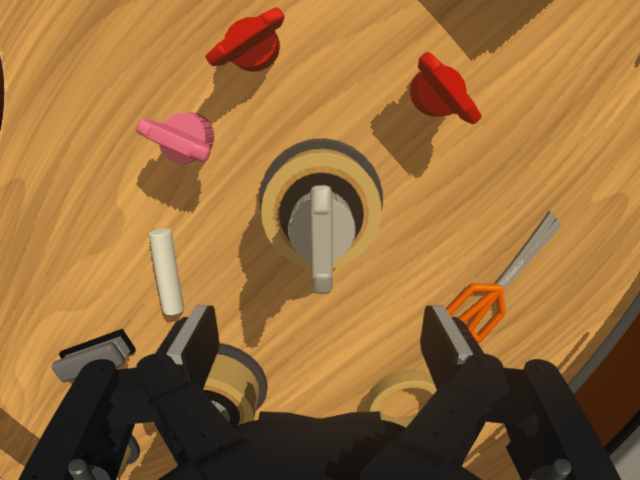

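The blade lies along the image column: its top ends are at (321,188) and (322.5,291), with roll edges at x≈262 and 382. The target is well centred.

Run:
```python
from h import *
import pickle; c=pickle.load(open("w1.pkl","rb"))
a=ray(c,(321,188),.142,True);b=ray(c,(322.5,291),.142,True)
print(a,b,(a+b)/2,np.linalg.norm(a-b),np.degrees(np.arctan2(*(b-a)[1::-1])))
l=ray(c,(262,207),.060,True);r=ray(c,(382.5,207),.060,True);print(l,r,(l+r)/2,np.linalg.norm(l-r))
```

```text
[0.45228197 0.29735553 0.142     ] [0.50429741 0.24952934 0.142     ] [0.47828969 0.27344244 0.142     ] 0.07066081683865173 -42.597336718365625
[0.44023888 0.23931197 0.06      ] [0.51183384 0.31477128 0.06      ] [0.47603636 0.27704162 0.06      ] 0.10401896996384893
```

```bash
cat >> h.py <<'E'
X,Y,YAW=.4785,.2728,137.2
def st(m=""):
    o=robot.observe(); print(m,"t%.1f"%o["time"],np.round(o["tool_pos"],4),"yaw%.1f"%o["tcp_rot"][2],"F",np.round(o["ft_force"],1),"T",np.round(o["torque"],2),"w%.4f"%o["gripper_width"],"g%.0f"%o["gripper_force"])
E
python3 - <<'E'
from h import *
robot.set_gripper(.045)
robot.move_pose([X,Y,.23],[180,0,YAW]); st()
print(robot.line_to([X,Y,.189],vel=.05,guard=6)); st("down")
robot.set_gripper(0.0); st("grip")
cv2.imwrite("pics/s2.png",cv2.resize(robot.grab_frame("scene")[120:270,300:500],None,fx=4,fy=4))
E
```

```text
t4.0 [0.4778 0.2726 0.2298] yaw137.2 F [0.4 0.6 1. ] T [-0.   -0.04 -0.02] w0.0452 g0
False
down t5.0 [0.4787 0.2729 0.1894] yaw137.2 F [0.1 0.4 0.3] T [ 0.   -0.02  0.05] w0.0452 g0
grip t5.4 [0.4787 0.2729 0.1894] yaw137.2 F [0.9 0.5 0.8] T [ 0.11 -0.18 -0.03] w0.0128 g62
```

View pics/s2.png

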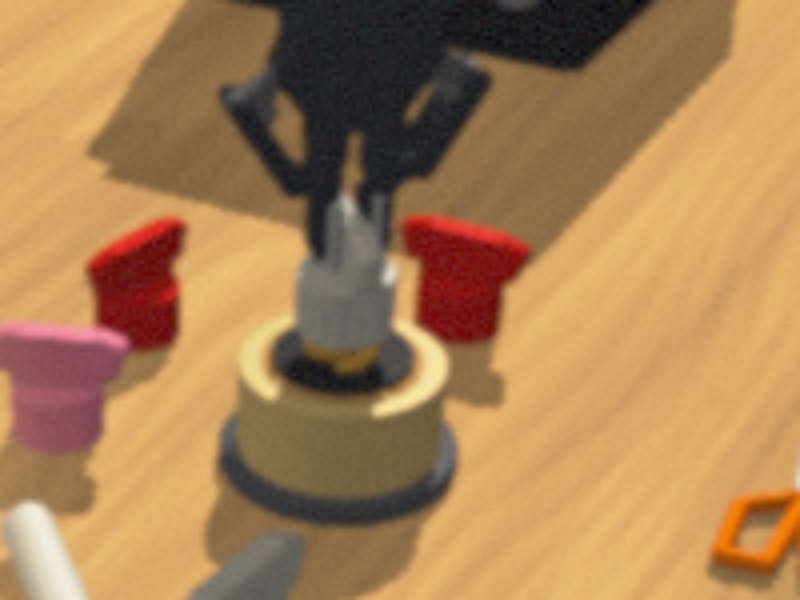

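The fingers hold the blade squarely, with the brass gap still visible at crop (340,352). Next I'll turn backward in steps, then lower with a guard.

Run:
```python
from h import *
for d in (9,18,26):
    robot.move_pose([X,Y,.189],[180,0,YAW+d]); st(d)
print(robot.line_to([X,Y,.1765],vel=.015,guard=8)); st("lower")
```

```text
9 t5.7 [0.4786 0.2728 0.1893] yaw146.0 F [ 0.  -0.4  2.7] T [-0.04  0.02  0.08] w0.0128 g62
18 t6.0 [0.4787 0.2728 0.1893] yaw154.8 F [-0.5  0.4  4.2] T [-0.07  0.07  0.04] w0.0127 g62
26 t6.2 [0.4786 0.2729 0.1893] yaw162.9 F [-0.7  0.6  4.7] T [0.02 0.09 0.03] w0.0126 g62
True
lower t6.5 [0.4787 0.2729 0.1893] yaw162.9 F [-0.7 -0.2  5.8] T [-0.13  0.2   0.04] w0.0130 g62
```

The guard tripped at once, so the nut may still be resting on the crest. I'll ease the grip and look.

Run:
```python
from h import *
robot.set_gripper(.022); robot.pause(.3); st("eased")
cv2.imwrite("pics/s3.png",cv2.resize(robot.grab_frame("scene")[120:270,300:500],None,fx=4,fy=4))
```

```text
eased t7.1 [0.4786 0.2729 0.189 ] yaw163.2 F [-0.5 -0.1 -0.1] T [-0.01 -0.03  0.02] w0.0217 g0
```

View pics/s3.png

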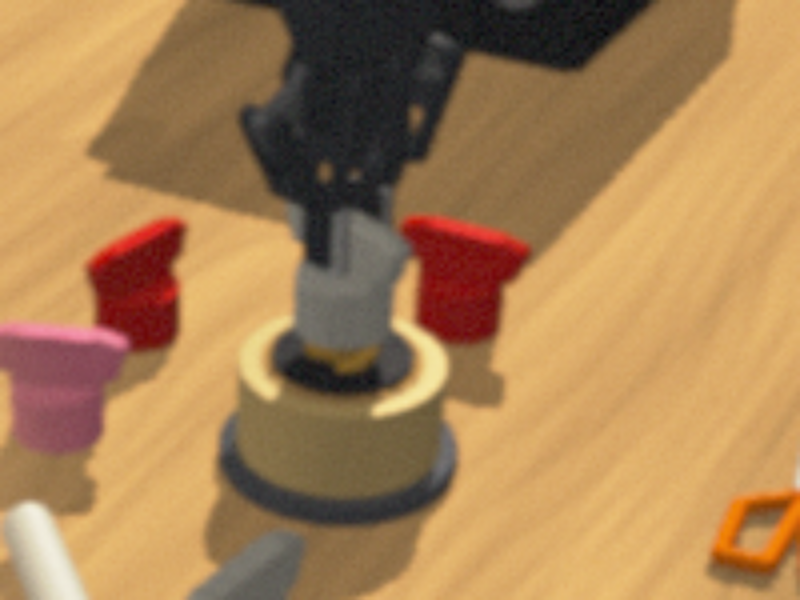

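It hasn't dropped: the collar's underside is still at the same row (~345). The stated 17–35° is evidently a range for the angle needed, so I'll turn further, to about 38°.

Run:
```python
from h import *
robot.set_gripper(0); st("grip")
for d in (32,38):
    robot.move_pose([X,Y,.189],[180,0,YAW+d]); st(d)
robot.set_gripper(.022); robot.pause(.3); st("eased")
cv2.imwrite("pics/s4.png",cv2.resize(robot.grab_frame("scene")[120:270,300:500],None,fx=4,fy=4))
```

```text
grip t7.3 [0.4787 0.2729 0.1891] yaw163.2 F [-0.9 -0.7  1. ] T [0.02 0.08 0.04] w0.0132 g60
32 t7.6 [0.4786 0.2728 0.1891] yaw169.0 F [-0.1 -0.4  1.6] T [0.01 0.05 0.03] w0.0127 g60
38 t7.8 [0.4785 0.2728 0.189 ] yaw174.9 F [0.9 0.4 0.1] T [ 0.1  -0.04  0.  ] w0.0128 g60
eased t8.4 [0.4785 0.2728 0.189 ] yaw175.2 F [-0.1 -1.  -0.2] T [ 0.01 -0.02  0.02] w0.0218 g0
```

View pics/s4.png

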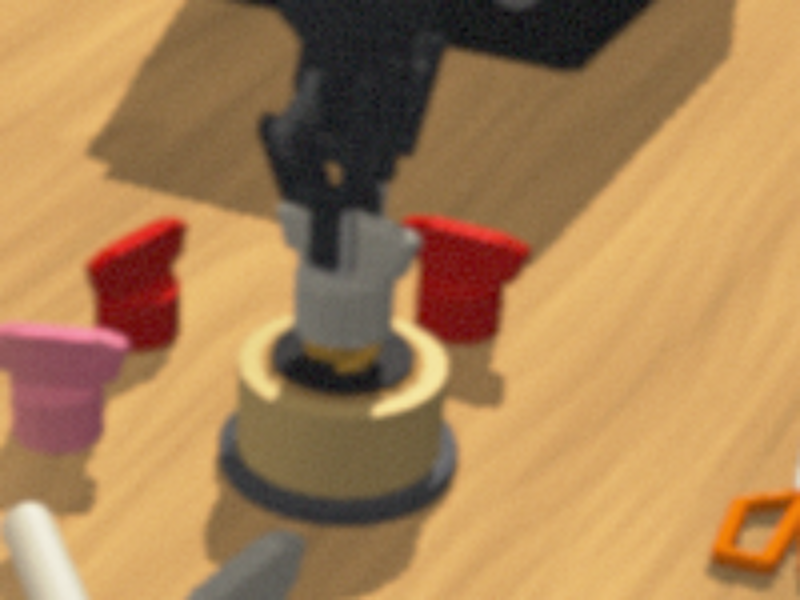

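Still perched at the same row (~345). I'll regrip and press down gently with a guard.

Run:
```python
from h import *
robot.set_gripper(0); robot.pause(.2); st("grip")
for z in (.1865,.183,.179,.1775):
    r=robot.line_to([X,Y,z],vel=.01,guard=12); st((z,r))
    if r: break
```

```text
grip t8.9 [0.4786 0.2728 0.1891] yaw175.2 F [-0.1 -0.6  0.5] T [-0.04 -0.    0.02] w0.0126 g60
(0.1865, True) t9.1 [0.4786 0.2729 0.1887] yaw175.2 F [-1.1 -0.1  5.9] T [-0.13  0.42 -0.02] w0.0129 g61
```

Run:
```python
from h import *
for d in (41,44,47):
    robot.move_pose([X,Y,.1885],[180,0,YAW+d]); st(d)
    r=robot.line_to([X,Y,.1855],vel=.01,guard=12); st(r)
    if not r: break
```

```text
41 t9.4 [0.4786 0.2728 0.1885] yaw178.1 F [0.3 1.  1.3] T [ 0.03 -0.15  0.  ] w0.0126 g60
True t9.6 [0.4789 0.2729 0.1875] yaw178.2 F [-0.1 -0.4  4.5] T [-0.04  0.03  0.17] w0.0128 g61
44 t9.9 [0.4784 0.2728 0.1882] yaw-178.9 F [ 0.5  0.6 -0.7] T [ 0.02  0.02 -0.03] w0.0129 g60
False t10.3 [0.4789 0.273  0.1859] yaw-178.8 F [0.9 0.9 3.6] T [ 0.33 -0.28  0.14] w0.0130 g60
```

Around 44° it gives way. I'll ease the grip here and look.

Run:
```python
from h import *
robot.set_gripper(.022); robot.pause(.4); st("eased")
cv2.imwrite("pics/s5.png",cv2.resize(robot.grab_frame("scene")[120:270,300:500],None,fx=4,fy=4))
```

```text
eased t11.0 [0.4785 0.2728 0.1854] yaw-178.8 F [ 0.5 -0.  -1.7] T [0.01 0.02 0.04] w0.0218 g0
```

View pics/s5.png

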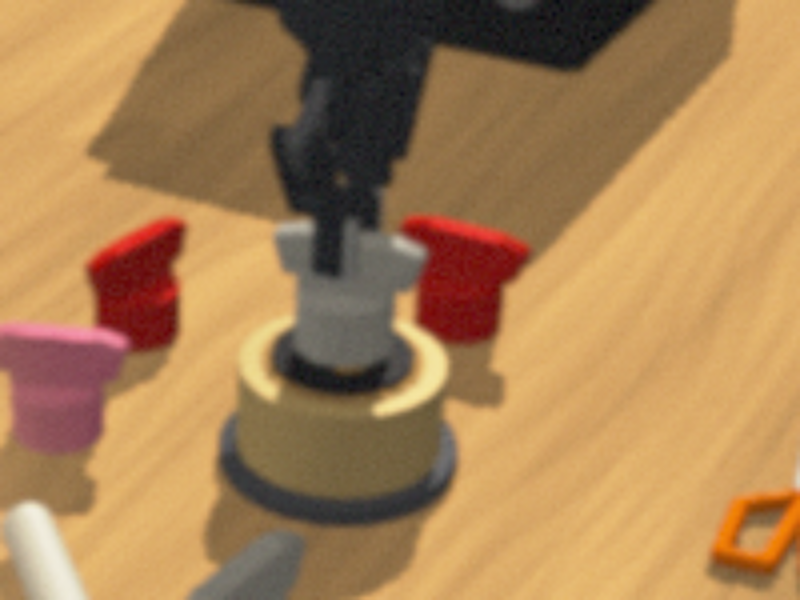

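It has dropped: the collar's underside is now at row ~366, with only a sliver of brass left. I'll follow it down, regrip, and turn forward in steps. Easing the grip between steps lets the nut settle.

Run:
```python
from h import *
y0=YAW+44
print(robot.line_to([X,Y,.178],vel=.03,guard=6)); st("down")
z=robot.observe()["tool_pos"][2]; z=max(z,.178)
robot.set_gripper(0); st("grip")
d=0
while d<44:
    for _ in range(2):
        d+=6
        z-=.0006 if d>12 else 0
        robot.move_pose([X,Y,z],[180,0,y0-d]); st(d)
    if abs(robot.observe()["torque"][2])>1.0: print("tight"); break
    robot.set_gripper(.020); robot.pause(.1); robot.set_gripper(0); st("regrip")
```

```text
False
down t11.4 [0.4783 0.2728 0.1776] yaw-178.8 F [ 0.2 -0.2 -0.1] T [ 0.02  0.04 -0.01] w0.0219 g0
grip t11.7 [0.4785 0.2728 0.1781] yaw-178.8 F [-0.1  0.1  0.5] T [0.05 0.09 0.  ] w0.0130 g60
6 t11.9 [0.4785 0.2728 0.178 ] yaw175.4 F [-0.1  0.3 -0.6] T [-0.02  0.    0.01] w0.0131 g60
12 t12.2 [0.4785 0.2728 0.178 ] yaw169.5 F [ 0.2 -0.2 -0.8] T [ 0.1   0.03 -0.03] w0.0125 g60
regrip t12.7 [0.4785 0.2728 0.1781] yaw169.2 F [-0.2 -0.8  2.4] T [-0.05  0.13 -0.05] w0.0130 g61
18 t13.0 [0.4785 0.2729 0.1776] yaw163.4 F [0.2 0.4 0.8] T [ 0.15  0.12 -0.03] w0.0124 g62
24 t13.2 [0.4785 0.2729 0.1769] yaw157.5 F [-0.6  1.1  0.7] T [ 0.16  0.05 -0.07] w0.0127 g62
regrip t13.8 [0.4784 0.2728 0.1768] yaw157.2 F [-0.3  0.6  0.7] T [-0.01  0.1   0.03] w0.0124 g62
30 t14.0 [0.4785 0.2729 0.1763] yaw151.4 F [ 0.9  1.4 -0.6] T [0.19 0.06 0.01] w0.0130 g62
36 t14.3 [0.4785 0.2729 0.1756] yaw145.5 F [-0.3  1.8  0.8] T [ 0.18  0.05 -0.01] w0.0128 g62
regrip t14.8 [0.4785 0.2728 0.1756] yaw145.2 F [-0.6 -0.1  0.3] T [0.06 0.14 0.  ] w0.0128 g62
42 t15.1 [0.4785 0.2729 0.1751] yaw139.4 F [-0.1  0.9  1. ] T [ 0.31  0.14 -0.05] w0.0129 g62
48 t15.3 [0.4787 0.2729 0.1746] yaw133.5 F [0.7 1.5 2.3] T [ 0.29 -0.08 -0.03] w0.0128 g62
regrip t15.9 [0.4784 0.2729 0.1744] yaw133.2 F [-0.2  0.4 -0.4] T [ 0.15  0.11 -0.02] w0.0129 g61
```

Run:
```python
from h import *
y0=YAW+44; z=.1744
for d in (52,56,59,61.5):
    z-=.00035
    robot.move_pose([X,Y,z],[180,0,y0-d]); st(d)
    if abs(robot.observe()["torque"][2])>.6: print("tight"); break
robot.set_gripper(.024); robot.pause(.4); st("eased")
im=robot.grab_frame("scene")
cv2.imwrite("pics/s6.png",np.vstack([cv2.resize(x,None,fx=3,fy=3) for x in (im[150:250,340:440],)]))
# contrast-stretched close-up of gap, both before/after
a=cv2.resize(im[180:230,355:415],(600,500),interpolation=cv2.INTER_CUBIC); cv2.imwrite("pics/s7.png",cv2.convertScaleAbs(a,alpha=1.6))
```

```text
52 t16.2 [0.4786 0.2728 0.1743] yaw129.3 F [-0.4  1.2  2.1] T [ 0.06 -0.04 -0.03] w0.0128 g62
56 t16.4 [0.4788 0.2728 0.1742] yaw125.4 F [0.5 0.5 4.3] T [-0.02 -0.15 -0.04] w0.0127 g62
59 t16.7 [0.479  0.2728 0.1742] yaw122.3 F [ 0.9 -0.1  6.3] T [-0.1  -0.17 -0.03] w0.0128 g62
61.5 t16.9 [0.4792 0.2729 0.1742] yaw119.8 F [1.1 0.8 8.9] T [-0.21 -0.19 -0.07] w0.0130 g63
eased t17.6 [0.4785 0.2728 0.1729] yaw119.7 F [-1.   0.1 -0.1] T [-0.05 -0.02 -0.05] w0.0239 g0
```

View pics/s7.png

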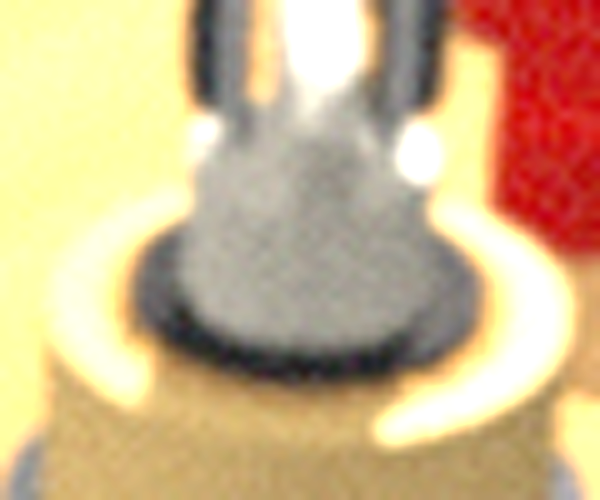

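Run:
```python
from h import *
c=robot.get_calibration("scene");f=240/np.tan(np.radians(c["vertical_fov"])/2)
K=np.array([[f,0,c["cx"]],[0,f,c["cy"]],[0,0,1]]);t=np.linspace(0,6.28,200)
def low(r,z):
    p=np.c_[X+r*np.cos(t),Y+r*np.sin(t),0*t+z]; return np.round(cv2.projectPoints(p,c["rvec"],c["tvec"],K,None)[0][:,0,1].max(),2)
print("hub",low(.036,.065),[ (z,low(.025,.065+z/1e3)) for z in (0,1,2,2.5,3,5,16)])
def edge(im): # gray collar bottom row at columns ~385
    g=im[205:224,381:389].mean((1,)); return np.round(g.mean(1)).astype(int)
im=robot.grab_frame("scene"); print(edge(im)); 
s5=cv2.resize(cv2.imread("pics/s5.png"),(200,150),interpolation=cv2.INTER_AREA); print("s5",np.round(s5[85:104,81:89].mean((1,2))).astype(int))
```

```text
hub 216.28 [(0, np.float64(213.31)), (1, np.float64(212.88)), (2, np.float64(212.45)), (2.5, np.float64(212.23)), (3, np.float64(212.01)), (5, np.float64(211.14)), (16, np.float64(206.34))]
[101 102 102  99 101 101 102 102  95  75  46  29  31  54  78  90 104 110
 107]
s5 [101 101 100 101 100  97  85  65  44  32  28  28  34  53  76  91 101 107
 107]
```

The collar's edge moved 2.35 px down since the drop, about 5 mm, so the nut is on the hub. Now I'll release, retreat and hand in.

Run:
```python
from h import *
robot.set_gripper(.05); print(robot.line_to([X,Y,.26],vel=.08)); robot.pause(.5); st("up")
im=robot.grab_frame("scene"); print(np.round(im[205:224,381:389].mean((1,2))).astype(int))
print(robot.job_done())
```

```text
False
up t19.8 [0.4785 0.2728 0.26  ] yaw119.7 F [ 0.5 -1.1 -0.8] T [-0.05 -0.    0.03] w0.0496 g0
[100 100  99 100  99 100 101  99  94  73  44  28  31  53  77  90 102 106
 106]
the job is handed in; nothing more can be done
None
```

I turned the perched wing nut back about 44° until it dropped into the thread, ran it forward about 60° down onto the hub, released it, and handed the job in at about 20 s. By the last camera measurement the collar is flat on the hub; the hand-in call gave no verdict.

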